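Load the slide cassette home against the reader's hidden stop

TASK

Take the blue slide cassette by its fin-shaped grip and slide it, nose first and lying flat, into the slot of the white slide reader, on past the light drag of the side springs until you feel it come up against the depth stop hidden inside. Push gently so that the stop is not shoved out of its setting, then let go and leave the cassette home against the stop. Leave the tally counter, the vial and the pin tin alone.

Things in the scene. Friction and masses are not known exactly. Their poses are not given: they have to be found in the camera images.
- cassette: blue slide cassette, 0.12 kg: flat plate 104 x 46 x 12 mm (x, y, z), nose corners rounded 6 mm, a glass slide on top. Origin: centre of the plate's underside; +x to the nose, z up. On the plate's tail stands an upright fin as grip, 22 mm long (x = -52 to -30 mm), 10 mm thick (y), from z = 12 to 42 mm. Starts flat on the table, nose away from the robot.
- grip (a point): point in the middle of the cassette's fin, to pinch in y (x = -41, y = 0, z = 32 mm from the cassette's origin)
- nose (a point): middle of the cassette's nose face, 52 mm ahead of its origin, 6 mm above its underside
- reader: white bench slide reader, fixed, 150 x 120 x 157 mm; origin: centre of its underside; +x is the way the cassette slides in, z up. Front face at x = -75 mm; at z = 111 to 116 mm a visor as wide as the reader juts 44 mm out from it, and from z = 105 up the head 10 mm. The fin ends up beneath the visor, outside the face: an upright gripper cannot follow it there; lean the tool back about 40 degrees.
- slot_mouth (a point): middle of the slot's floor at the reader's front face (x = -75, z = 30 mm from its origin). The slot is 49 mm wide, 17 mm high. A grey loading bed, its top level with the slot's floor, reaches 65 mm out from the face; its two rails, 51 mm apart inside, 7 mm high, flared in front, lead into the slot.
- counter: white hand tally counter, 46 x 79 x 37 mm, loose, to be left alone; origin under its centre
- vial: glass vial with dark cap, 13 mm in diameter, 52 mm high, standing loose, to be left alone; origin under its centre
- pin_tin: round white tin, 53 mm in diameter, 18 mm high, loose, to be left alone; origin under its centre
- slot_inside (a point): point on the slot's floor 25 mm behind the face, where a sprung ball on each side drags on the cassette (under 8 N in all). The hidden depth stop stands 51 to 71 mm behind the face, at a different depth each time, and slips when pushed with more than 20 N; 10 to 15 N means contact. Released, the cassette stays where it is.
Mind the look-alikes: they are no part of the job. There is more than one size of the cassette; the one meant has the size given above.

How it is judged:
By the outcome, as a careful person would: the job done as asked, in the order asked, and still so for the second after the job is handed in, with the robot touching nothing.
It also fails if it takes over 48 s, if anything falls off the work surface, if the arm or the gripper's body presses on something with over 40 N, if the wrist force passes 120 N, or if a joint passes its speed limit or range.

ROBOT

A 7-joint arm with a two-finger parallel gripper is mounted at the origin on a cart in front of the work surface, level with it; the furniture and walls round the work are solid. World frame = base frame: x ahead of the robot, y to its left, z up, the work surface at z = 0. Lengths are in m, angles in rad, forces in N, time in s.
With the tool pointing down it reaches from about 0.425 to 0.875 m from the base axis. Payload 4.7 kg.
Tool frame: the origin (TCP) lies where the fingers leave the gripper's body, on its centre line; the fingertips stand 70 mm ahead of it and the grasp point (between the pads) lies 51 mm ahead of it; z points along the fingers, y is the line along which they close (so a half turn about z gives the same grasp; the last joint's range is limited). The gripper opens to 87 mm and grips with 3 to 60 N. Pads are 19 mm wide; open, the fingers measure 117 mm over their backs; the gripper's body (75 mm by 190 mm) begins 51 mm behind the grasp point.
Start: joints at [1.21, 0.321, -0.07, 1.45, 0.023, 1.371, -0.057], TCP at [0.238, -0.605, 0.292] pointing down, gripper open.
Joint ranges: [-2.86, 2.86], [-0.3, 2.09], [-1.38, 1.24], [0.06, 2.45], [-1.56, 4.7], [0.09, 2.05], [-2.69, 2.69]. Speed limits (rad/s): [2.57, 2.57, 3.14, 3.14, 3.14, 3.14, 3.14].

INTERFACE

Orientations are given as a rotation vector (axis times angle).
In Python, from bench import ctrl gives the robot as it stands.
- The arm moves only by the tool drive_tool, never from a script. Its argument "motion" is a list of rows, each a list of 3 entries, a list of its own where there are three numbers: the shift along the tool's x, y, z in cm, then the turn, a rotation vector about the tool's x, y, z in degrees, then the opening, from -1 (shut) to 1 (fully open). In form: [[[x, y, z], [ax, ay, az], claw], ...]. A call has 1 to 12 rows; each row shifts and turns the commanded pose from where the row before left it, along the tool's axes as they then stand; what a row does not reach is not made up. A row lasts 1/8 s, in which the tool goes at most 62.5 mm and 10.7 degrees, less where a joint would pass 70% of its speed; a pose out of reach is approached as far as the arm can. A call with a gripper value outside its range is refused whole. The fingers move at their own pace and stop on an object; "force" is the grip in N (left out, the last holds). Time passes only in rows, so rows that do not move let the fingers close. It gives the time, the measured TCP pose, the force, the opening and the grip force at its end, in the units of the state.
- ctrl.get_state(): the state, without advancing time (a new reading comes with each control period).
- ctrl.get_image(name): name is "scene" or "top" or "wrist"; returns the picture (384x512x3 uint8, red, green, blue); there is no depth.
- ctrl.calibration(name): a dict with "K" (3x3 intrinsics, pixels), "origin" and "attitude" of the camera in the world; the wrist camera has in their place "tool_from_camera" (4x4, takes a point from camera to tool coordinates, whose origin is the TCP and whose axes are the flange's). Camera axes: x right, y up, looking along -z (the intrinsics and any distortion apply to the point x, -y, -z); pixel columns grow to the right and rows downward; lengths in m; the calibration is good to about 2 mm. A picture is of the moment at which its call begins: read the wrist's pose just before it. calibration takes no time and is no camera call.
- ctrl.close_job(): hands the job in; it is judged then, once.
The state is a dict: "time": time; "joint_positions": joint angles; "qd": joint speeds; "joint_torque": joint torques, N m; "position": TCP position; "tool_rot": TCP orientation; "ft_force": force on the tool from outside, world axes, zero at the start; "torque": the same for the moment, N m; "grip_width": opening from 0.0 (shut) to 1.0 (fully open); "grip_force": force on a finger pad.
Only numpy, scipy, OpenCV 4.12 (cv2) and the standard library are available. Lean on these libraries where they do the work, as an engineer would, in place of code of your own. Each camera call takes 0.05 s, during which the arm holds its last target. There are 200 camera calls.

## Working session

There is one attempt and no reset: what is moved stays moved. The work goes in short steps, Python scripts to look and compute and a tool call to move; the robot and the scene stay as the last step left them, time stands still between calls to the robot, and variables do not carry over. Pictures are saved under pics/ and viewed, at most 10 in all, crops included, and the job is handed in when it is done.

Besides the shell and the picture viewer there is one more tool, called after ">>>" by a JSON object that holds its "op" and its "data", one argument or row to a line. drive_tool: Moves the arm, as the interface text tells. Its arguments: {"type":"object","properties":{"motion":{"type":"array","items":{"type":"array"}},"force":{"type":"number"}},"required":["motion"]}

```bash
mkdir -p pics; cat > h.py <<'E'
import numpy as np,cv2
from scipy.spatial.transform import Rotation as R
from bench import ctrl
def grab(n,f):
    im=ctrl.get_image(n); cv2.imwrite('pics/'+f+'.png',im[:,:,::-1]); return im
E
python3 - <<'E'
from h import *
for n in('scene','top'):
    c=ctrl.calibration(n); print(n,c)
    grab(n,n+'0')
print(ctrl.calibration('wrist'))
a=cv2.imread('pics/scene0.png');b=cv2.imread('pics/top0.png')
print(ctrl.get_state())
E
```

```text
scene {'K': array([[370.89517709,   0.        , 255.24851845],
       [  0.        , 370.89517709, 185.39324434],
       [  0.        ,   0.        ,   1.        ]]), 'origin': array([0.24556183, 0.55471576, 0.62630096]), 'attitude': array([ 0.31667447, -1.18049354, -2.33915888])}
top {'K': array([[438.31042028,   0.        , 256.51362392],
       [  0.        , 438.31042028, 188.06496596],
       [  0.        ,   0.        ,   1.        ]]), 'origin': array([ 0.55062918, -0.0797302 ,  1.06769335]), 'attitude': array([ 0.06040947, -0.05270423, -1.55212931])}
{'K': array([[304.03007469,   0.        , 249.53868251],
       [  0.        , 304.03007469, 191.61013314],
       [  0.        ,   0.        ,   1.        ]]), 'tool_from_camera': array([[ 6.51995065e-04,  9.58506283e-01,  2.85070660e-01,
         7.78148114e-02],
       [ 9.99999373e-01, -8.84628609e-04,  6.87294246e-04,
         1.64396076e-03],
       [ 9.10957514e-04,  2.85070033e-01, -9.58506258e-01,
        -9.19333971e-02],
       [ 0.00000000e+00,  0.00000000e+00,  0.00000000e+00,
         1.00000000e+00]])}
{'time': 0.1, 'joint_positions': array([ 1.21008505,  0.32175972, -0.0700499 ,  1.45157794,  0.02258039,
        1.37076203, -0.0568645 ]), 'qd': array([ 2.76596866e-05, -2.65314234e-03, -3.50318300e-04, -1.62243626e-03,
        3.00206524e-04, -6.37004520e-04,  1.06122516e-03]), 'joint_torque': array([ 5.67193780e-06, -4.92569339e+01, -4.05737869e-01, -3.13396811e+01,
       -6.42418116e-02,  3.94643296e-02,  7.01274917e-05]), 'position': array([ 0.23777287, -0.60454718,  0.29125092]), 'tool_rot': array([-3.08493434e+00, -5.85041807e-01,  6.32556901e-04]), 'ft_force': array([ 0.06502108,  0.00104654, -0.37374756]), 'torque': array([-0.03035311, -0.01172923,  0.01477489]), 'grip_force': 0.0, 'grip_width': 1.0032143546307386}
```

View pics/scene0.png

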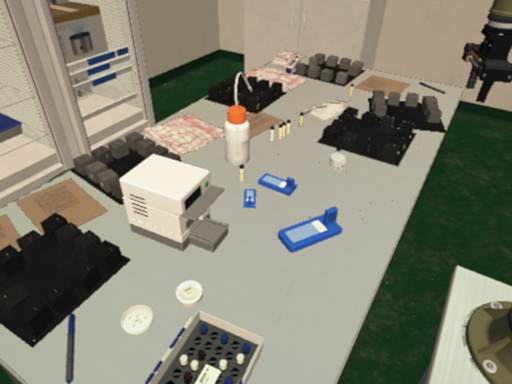

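View pics/top0.png

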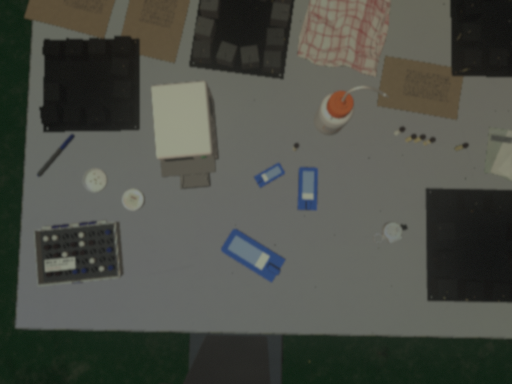

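```bash
cat >> h.py <<'E'
def cam(n,st=None):
    c=ctrl.calibration(n)
    if n=='wrist':
        T=np.eye(4);T[:3,:3]=R.from_rotvec(st['tool_rot']).as_matrix();T[:3,3]=st['position']
        T=T@c['tool_from_camera'];return c['K'],T[:3,3],T[:3,:3]
    return c['K'],c['origin'],R.from_rotvec(c['attitude']).as_matrix()
def ray(C,uv):
    K,o,A=C;uv=np.atleast_2d(uv).astype(float)
    d=np.c_[(uv[:,0]-K[0,2])/K[0,0],-(uv[:,1]-K[1,2])/K[1,1],-np.ones(len(uv))]
    return o,d@A.T
def onz(C,uv,z):
    o,d=ray(C,uv);return o+d*((z-o[2])/d[:,2])[:,None]
def proj(C,P):
    K,o,A=C;q=(np.atleast_2d(P)-o)@A;return np.c_[K[0,2]+K[0,0]*q[:,0]/-q[:,2],K[1,2]+K[1,1]*q[:,1]/q[:,2]]
E
python3 - <<'E'
from h import *
C=cam('top');im=cv2.imread('pics/top0.png');h=cv2.cvtColor(im,cv2.COLOR_BGR2HSV)
m=cv2.inRange(h,(95,90,40),(130,255,255))
m=cv2.morphologyEx(m,cv2.MORPH_CLOSE,np.ones((5,5)))
for c in cv2.findContours(m,0,2)[0]:
    if cv2.contourArea(c)<100: continue
    p=onz(C,c[:,0],.012)
    r=cv2.minAreaRect((p[:,:2]*1000).astype(np.float32));print(c[:,0].mean(0),r)
# reader roof
print('img',im[120,180],im[160,190],im[180,195],im[120,213],im[120,300])
m=cv2.inRange(h,(0,0,150),(60,255,255))
for c in cv2.findContours(m,0,2)[0]:
    if cv2.contourArea(c)<1000: continue
    p=onz(C,c[:,0],.157);r=cv2.minAreaRect((p[:,:2]*1000).astype(np.float32));print('roof',c[:,0].mean(0),r,cv2.boxPoints(r))
a=cv2.resize(cv2.imread('pics/scene0.png')[150:260,110:350],None,fx=3,fy=3)
b=cv2.resize(im[70:290,140:330],None,fx=2.5,fy=2.5,interpolation=2);b=cv2.convertScaleAbs(b,alpha=1.6)
cv2.imwrite('pics/crop.png',np.hstack([cv2.resize(b,(0,0),fx=.6,fy=.6),np.pad(cv2.resize(a,(500,229)),((0,101),(0,0),(0,0)))]))
E
```

```text
[253.5        254.85849057] ((466.92999267578125, -67.96336364746094), (147.05223083496094, 62.9643440246582), 59.51866912841797)
[306.84615385 188.84615385] ((628.2291259765625, -196.6314239501953), (44.36989212036133, 100.59812927246094), 88.74008178710938)
[269.01785714 174.73214286] ((660.051513671875, -103.92620086669922), (29.0003604888916, 68.98217010498047), 31.34108543395996)
img [133 152 150] [71 80 83] [76 85 88] [61 68 72] [ 95 102 102]
roof [180.66 105.14] ((759.0180053710938, 89.2010498046875), (144.19630432128906, 107.73796844482422), 6.239071846008301) [[681.49255  134.91554 ]
 [693.2012    27.815697]
 [836.54346   43.486557]
 [824.83484  150.5864  ]]
```

View pics/crop.png

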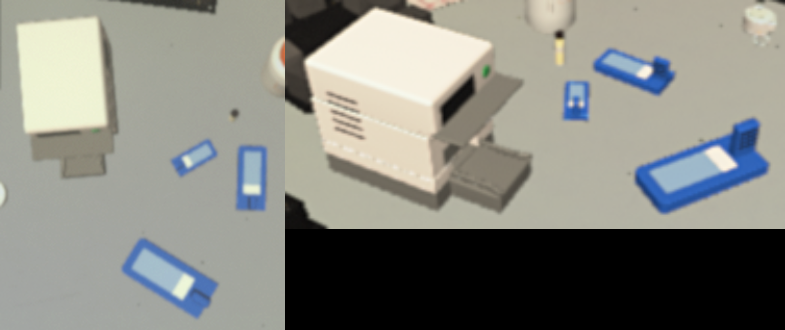

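Candidates for the cassette in top0: large blue (253,255), 147 mm long; medium blue (307,189), 101x44 mm; small blue (269,175), 69 mm. The medium one matches 104x46 mm, with its fin at the robot side. The crop confirms this: the vial stands ahead of its nose at scene (240,173), and the reader's bed faces the robot.

```bash
cat >> h.py <<'E'
from scipy.linalg import logm
def pose(P,psi,L,e=.008):
    psi,L=np.radians([psi,L]);c,s=np.cos(psi),np.sin(psi)
    z=np.array([np.sin(L)*c,np.sin(L)*s,-np.cos(L)]);x=np.array([np.cos(L)*c,np.cos(L)*s,np.sin(L)])
    T=np.eye(4);T[:3,:3]=np.c_[x,np.cross(z,x),z];T[:3,3]=np.array(P)-(.051+e)*z;return T
def cur(s=None):
    s=s or ctrl.get_state();T=np.eye(4);T[:3,:3]=R.from_rotvec(s['tool_rot']).as_matrix();T[:3,3]=s['position'];return T
def plan(T1,N,T0=None):
    T0=cur() if T0 is None else T0
    X=np.real(logm(np.linalg.inv(T0)@T1))/N
    E=np.linalg.inv(np.eye(4));from_=__import__('scipy.linalg',fromlist=['expm']).expm(X)
    w=np.degrees(R.from_matrix(from_[:3,:3]).as_rotvec());print(N,'rows of cm',np.round(from_[:3,3]*100,3),'deg',np.round(w,3))
E
python3 - <<'E'
from h import *
print(onz(cam('top'),[[296,146]],.052))
plan(pose([.55,-.197,.17],-1.3,45),11)
E
```

```text
[[ 0.72429145 -0.1646184   0.052     ]]
11 rows of cm [ 2.798 -3.222  1.746] deg [-0.821  4.038  1.959]
```

>>> {"op": "drive_tool", "data": {
  "motion": [
    [[2.8, -3.2, 1.75], [-0.8, 4.0, 2.0], 1],
    [[2.8, -3.2, 1.75], [-0.8, 4.0, 2.0], 1],
    [[2.8, -3.2, 1.75], [-0.8, 4.0, 2.0], 1],
    [[2.8, -3.2, 1.75], [-0.8, 4.0, 2.0], 1],
    [[2.8, -3.2, 1.75], [-0.8, 4.0, 2.0], 1],
    [[2.8, -3.2, 1.75], [-0.8, 4.0, 2.0], 1],
    [[2.8, -3.2, 1.75], [-0.8, 4.0, 2.0], 1],
    [[2.8, -3.2, 1.75], [-0.8, 4.0, 2.0], 1],
    [[2.8, -3.2, 1.75], [-0.8, 4.0, 2.0], 1],
    [[2.8, -3.2, 1.75], [-0.8, 4.0, 2.0], 1],
    [[2.8, -3.2, 1.75], [-0.8, 4.0, 2.0], 1],
    [[0, 0, 0], [0, 0, 0], 1]
  ]
}}

```text
time: 1.6
position: [0.5111, -0.1958, 0.2107]
tool_rot: [2.903, -0.035, 1.188]
ft_force: [0.6, -0.8, -0.5]
grip_width: 1.001
grip_force: 0.0
```

```bash
python3 - <<'E'
from h import *
s=ctrl.get_state();print(s['time'],s['position'],np.round(cur(s)[:3,:3],3),s['ft_force'],s['joint_positions'])
im=grab('wrist','w1');C=cam('wrist',s)
h=cv2.cvtColor(im,cv2.COLOR_RGB2HSV);m=cv2.inRange(h,(95,90,40),(130,255,255))
m=cv2.morphologyEx(m,cv2.MORPH_CLOSE,np.ones((5,5)))
for c in cv2.findContours(m,0,2)[0]:
    if cv2.contourArea(c)<100: continue
    p=onz(C,c[:,0],.012);r=cv2.minAreaRect((p[:,:2]*1000).astype(np.float32));print(cv2.boundingRect(c),r)
E
```

```text
1.6 [ 0.5110844  -0.19576195  0.21073363] [[ 0.713 -0.022  0.701]
 [-0.019 -1.    -0.012]
 [ 0.701 -0.004 -0.713]] [ 0.5662833  -0.83866899 -0.48279253] [ 0.93604449 -0.14042125 -0.41520143  2.2990634  -1.0342593   0.45791055
 -0.25441547]
(228, 186, 43, 78) ((632.5281982421875, -198.64781188964844), (45.505306243896484, 93.25424194335938), 89.05609130859375)
(136, 181, 67, 51) ((655.757080078125, -106.81220245361328), (34.4468994140625, 72.12702941894531), 31.259096145629883)
```

View pics/w1.png

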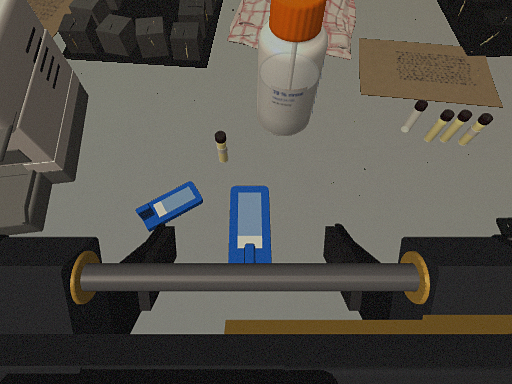

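w1 shows the medium cassette at columns 231–270, with its nose edge at row 186 and its fin partly behind the gripper rod at (250,252). The vial is at (221,145), clear of the nose. The top view agrees: grip is near (0.586, -0.198, 0.032) with yaw about -1°.

```bash
python3 - <<'E'
from h import *
plan(pose([.586,-.1978,.032],-1,45),7)
E
```

```text
7 rows of cm [-1.037 -0.02   1.733] deg [ 0.025  0.07  -0.064]
```

>>> {"op": "drive_tool", "data": {
  "motion": [
    [[-1.04, -0.02, 1.73], [0, 0.07, -0.06], 1],
    [[-1.04, -0.02, 1.73], [0, 0.07, -0.06], 1],
    [[-1.04, -0.02, 1.73], [0, 0.07, -0.06], 1],
    [[-1.04, -0.02, 1.73], [0, 0.07, -0.06], 1],
    [[-1.04, -0.02, 1.73], [0, 0.07, -0.06], 1],
    [[-1.04, -0.02, 1.73], [0, 0.07, -0.06], 1],
    [[-1.04, -0.02, 1.73], [0, 0.07, -0.06], 1],
    [[0, 0, 0], [0, 0, 0], 1]
  ]
}}

```text
time: 2.65
position: [0.5369, -0.2051, 0.0851]
tool_rot: [2.919, -0.032, 1.154]
ft_force: [0.4, -0.1, -0.2]
grip_width: 1.0
grip_force: 0.0
```

```bash
python3 - <<'E'
from h import *
s=ctrl.get_state();T=cur(s);print(T[:3,3]+T[:3,2]*.059,s['joint_positions'],s['ft_force'])
plan(pose([.586,-.1978,.032],-1,45),1)
C=cam('scene');im=grab('scene','s1')
print(proj(C,[[.586,-.198,.032]]))
cv2.imwrite('pics/s1c.png',cv2.resize(im[130:240,210:350,::-1],None,fx=5,fy=5))
E
```

```text
[ 0.57725303 -0.20567268  0.04205879] [ 1.42639853  0.31349835 -0.9910053   2.29502392 -1.55448371  0.09598854
  0.4782387 ] [ 0.37404394 -0.12318737 -0.23634316]
1 rows of cm [-0.255 -0.811  1.327] deg [-0.123  1.849 -0.318]
[[291.30082972 181.10619344]]
```

View pics/s1c.png

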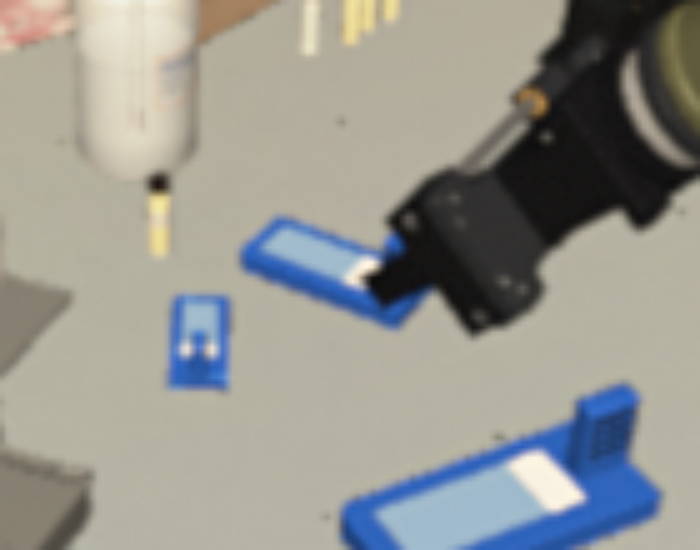

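s1c shows the tool over the fin (near crop 390,270) but still about 1.5 cm short. J5 and J6 are on their limits, so I'll fit the kinematics from the three known states to find a feasible lean.

```bash
cat > kin.py <<'E'
from h import *
import itertools
Q=np.array([[1.21008505,.32175972,-.0700499,1.45157794,.02258039,1.37076203,-.0568645],
[.93604449,-.14042125,-.41520143,2.2990634,-1.0342593,.45791055,-.25441547],
[1.42639853,.31349835,-.9910053,2.29502392,-1.55448371,.09598854,.4782387]])
Pp=np.array([[.23777287,-.60454718,.29125092],[.5110844,-.19576195,.21073363],[.5369,-.2051,.0851]])
Rv=np.array([[-3.08493434,-.585041807,.000632],[2.903,-.035,1.188],[2.919,-.032,1.154]])
ax='zyzyzyz'
def rots(q,s,off):
    A=R.identity();o=[]
    for i in range(7):
        A=A*R.from_euler(ax[i],s[i]*q[i]);o.append(A)
    return o
best=[]
for s in itertools.product([1,-1],repeat=7):
    # constant end rotation estimated from the first state
    E=[(rots(q,s,0)[-1].inv()*R.from_rotvec(r)) for q,r in zip(Q,Rv)]
    e=max((E[0].inv()*E[i]).magnitude() for i in(1,2));best.append((e,s,E[0].as_rotvec()))
best.sort(key=lambda b:b[0])
s=best[0][1];Eend=R.from_rotvec(best[0][2])
def row(q):
    o=[R.identity()]+rots(q,s,0)
    M=[]
    for i,cols in((0,[2]),(1,[0]),(3,[0,2]),(4,[0]),(5,[2]),(6,[0,2])):
        M+=[o[i].as_matrix()[:,c] for c in cols]
    return np.array(M).T,o
A=np.vstack([row(q)[0] for q in Q])
lam=1e-4
L=np.linalg.solve(A.T@A+lam*np.eye(A.shape[1]),A.T@Pp.ravel())
def fk(q):
    M,o=row(q);return M@L,(o[-1]*Eend)
lo=np.array([-2.86,-.3,-1.38,.06,-1.56,.09,-2.69]);hi=np.array([2.86,2.09,1.24,2.45,4.7,2.05,2.69])
from scipy.optimize import least_squares
def ik(T,q0):
    def f(q):
        p,r=fk(q);return np.r_[(p-T[:3,3])*10,(r.inv()*R.from_matrix(T[:3,:3])).as_rotvec(),.001*(q-q0)]
    r=least_squares(f,np.clip(q0,lo+.02,hi-.02),bounds=(lo,hi));p,ro=fk(r.x)
    return np.linalg.norm(p-T[:3,3])*1000,np.degrees((ro.inv()*R.from_matrix(T[:3,:3])).magnitude()),r.x
E
python3 - <<'E'
from kin import *
print([(round(b[0],4),b[1],b[2].round(3)) for b in best[:4]]);print(L.round(4),(A@L-Pp.ravel()).round(4))
for name,P,psi in(('pick',[.586,-.1978,.032],-1),('mouth',[.60,.07,.066],6),('home',[.66,.075,.066],6)):
  for lean in(0,20,30,35,40,45,50):
    out=min((ik(pose(P,psi,lean),q0) for q0 in(Q[1],Q[2],np.array([-np.arctan2(P[1],P[0]),.3,0,1.8,0,.8,0]),np.array([.5,.3,.5,2,1,.4,0]))),key=lambda o:o[0]+o[1])
    print(name,lean,round(out[0],1),round(out[1],2),out[2].round(2))
E
```

```text
[(0.0004, (-1, 1, -1, 1, -1, 1, -1), array([-0.   ,  0.   ,  1.571])), (0.5814, (1, 1, -1, -1, -1, -1, 1), array([ 0.736, -0.273, -2.089])), (0.7877, (1, 1, 1, 1, 1, 1, 1), array([ 0.003, -0.003, -2.32 ])), (0.8318, (-1, -1, -1, 1, -1, 1, -1), array([0.497, 0.511, 1.511]))]
[ 0.2053  0.0264  0.0431  0.4072 -0.0224  0.4794  0.0209  0.2121] [ 0.0233  0.0107  0.0005 -0.0003  0.0001 -0.0033  0.0005 -0.002   0.0028]
pick 0 0.0 0.0 [ 0.19  0.43  0.16  1.75 -0.08  0.96 -1.2 ]
pick 20 0.0 0.0 [ 0.3   0.26  0.1   2.02 -0.29  0.55 -0.97]
pick 30 0.0 0.0 [ 0.38  0.21  0.06  2.15 -0.63  0.37 -0.61]
pick 35 0.0 0.0 [ 0.72  0.2  -0.29  2.21 -0.81  0.26 -0.4 ]
pick 40 0.0 0.0 [ 1.04  0.24 -0.61  2.27 -1.29  0.17  0.14]
pick 45 1.0 3.16 [ 1.36  0.35 -0.94  2.28 -1.56  0.09  0.5 ]
pick 50 2.3 7.66 [ 1.46  0.43 -1.03  2.28 -1.56  0.09  0.57]
mouth 0 0.0 0.0 [-0.34  0.36  0.28  1.78 -0.12  1.02 -1.49]
mouth 20 0.0 0.0 [-0.18  0.16  0.07  2.06 -0.01  0.57 -1.57]
mouth 30 0.0 0.0 [-0.21  0.1   0.1   2.18 -0.01  0.34 -1.57]
mouth 35 0.0 0.0 [-0.25  0.07  0.14  2.24 -0.03  0.22 -1.55]
mouth 40 0.0 0.0 [-0.34  0.05  0.25  2.3  -0.19  0.09 -1.39]
mouth 45 1.1 3.3 [-0.82  0.08  0.8   2.36 -1.56  0.1   0.01]
mouth 50 2.8 8.57 [-0.84  0.08  0.82  2.36 -1.56  0.1   0.01]
home 0 0.0 0.0 [-0.33  0.5   0.29  1.58 -0.16  1.08 -1.46]
home 20 0.0 0.0 [-0.18  0.29  0.07  1.89 -0.03  0.62 -1.55]
home 30 0.0 0.0 [-0.21  0.22  0.11  2.02 -0.06  0.37 -1.52]
home 35 0.0 0.0 [-0.24  0.2   0.15  2.09 -0.11  0.25 -1.48]
home 40 0.0 0.0 [-0.24  0.18  0.15  2.15 -0.22  0.12 -1.36]
home 45 0.6 2.16 [-0.42  0.18  0.39  2.22 -1.56  0.09 -0.01]
home 50 2.2 7.45 [-0.44  0.18  0.4   2.23 -1.56  0.09 -0.01]
```

```bash
python3 - <<'E'
from h import *
plan(pose([.584,-.1978,.033],-1,40,.010),4)
E
```

```text
4 rows of cm [ 0.05  -0.203  0.235] deg [-0.012 -0.78  -0.054]
```

>>> {"op": "drive_tool", "data": {
  "motion": [
    [[0.05, -0.2, 0.1], [0, -1.5, -0.05], 1],
    [[0.05, -0.2, 0.25], [0, -1.0, -0.05], 1],
    [[0.05, -0.2, 0.25], [0, -0.6, -0.05], 1],
    [[0.05, -0.2, 0.3], [0, 0, 0], 1],
    [[0, 0, 0], [0, 0, 0], 1]
  ]
}}

```text
time: 3.32
position: [0.5453, -0.1951, 0.0808]
tool_rot: [2.946, -0.019, 1.074]
ft_force: [-0.1, -1.3, -0.3]
grip_width: 1.001
grip_force: 0.0
```

```bash
python3 - <<'E'
from h import *
s=ctrl.get_state();T=cur(s);print(T[:3,3]+T[:3,2]*.061,np.round(T[:3,2],3),s['joint_positions'].round(3),s['ft_force'])
plan(pose([.584,-.1978,.033],-1,40,.010),1)
E
```

```text
[ 0.58454902 -0.19564566  0.0340766 ] [ 0.644 -0.009 -0.765] [ 1.151  0.25  -0.749  2.27  -1.197  0.129  0.045] [-0.09342894 -1.25229362 -0.30591089]
1 rows of cm [-0.101  0.204  0.049] deg [-0.113 -0.073  0.231]
```

>>> {"op": "drive_tool", "data": {
  "motion": [
    [[-0.1, 0.2, 0.05], [-0.1, 0, 0.2], 1],
    [[0, 0, 0], [0, 0, 0], -1],
    [[0, 0, 0], [0, 0, 0], -1],
    [[0, 0, 0], [0, 0, 0], -1],
    [[0, 0, 0], [0, 0, 0], -1],
    [[0, 0, 0], [0, 0, 0], -1]
  ],
  "force": 40
}}

```text
time: 4.08
position: [0.5447, -0.1973, 0.0794]
tool_rot: [2.947, -0.026, 1.074]
ft_force: [0.7, 0.4, 0.0]
grip_width: 0.518
grip_force: 0.0
```

```bash
python3 - <<'E'
from h import *
s=ctrl.get_state();T=cur(s);print(T[:3,3]+T[:3,2]*.061,np.round(T,3),s['joint_positions'].round(3),s['ft_force'],s['grip_width']*87,s['grip_force'])
E
```

```text
[ 0.5839714  -0.19791101  0.0327251 ] [[ 0.765 -0.017  0.644  0.545]
 [-0.014 -1.    -0.01  -0.197]
 [ 0.644 -0.001 -0.765  0.079]
 [ 0.     0.     0.     1.   ]] [ 1.157  0.255 -0.751  2.27  -1.204  0.127  0.053] [0.69402487 0.38076453 0.00097624] 45.04499033586761 0.0
```

>>> {"op": "drive_tool", "data": {
  "motion": [
    [[0, 0, 0], [0, 0, 0], -1],
    [[0, 0, 0], [0, 0, 0], -1],
    [[0, 0, 0], [0, 0, 0], -1],
    [[0, 0, 0], [0, 0, 0], -1],
    [[0, 0, 0], [0, 0, 0], -1],
    [[0, 0, 0], [0, 0, 0], -1],
    [[0, 0, 0], [0, 0, 0], -1]
  ]
}}

```text
time: 4.95
position: [0.5447, -0.1972, 0.0794]
tool_rot: [2.947, -0.026, 1.074]
ft_force: [-0.4, 0.5, 0.5]
grip_width: 0.113
grip_force: 40.0
```

>>> {"op": "drive_tool", "data": {
  "motion": [
    [[0.6, 0, -0.8], [0, 0, 0], -1],
    [[1.3, 0, -1.5], [0, 0, 0], -1],
    [[1.3, 0, -1.5], [0, 0, 0], -1],
    [[1.3, 0, -1.5], [0, 0, 0], -1],
    [[1.3, 0, -1.5], [0, 0, 0], -1],
    [[0, 0, 0], [0, 0, 0], -1]
  ]
}}

```text
time: 5.7
position: [0.5459, -0.1978, 0.1702]
tool_rot: [2.944, -0.024, 1.077]
ft_force: [0.7, -0.3, -1.0]
grip_width: 0.111
grip_force: 40.0
```

```bash
python3 - <<'E'
from h import *
s=ctrl.get_state();print(s['joint_positions'].round(2),s['grip_width'],s['position'])
im=cv2.imread('pics/top0.png');C=cam('top')
g=cv2.cvtColor(im,cv2.COLOR_BGR2GRAY)
c=cv2.resize(g[75:195,140:230],None,fx=6,fy=6,interpolation=cv2.INTER_CUBIC)[:,:]
c=cv2.convertScaleAbs(c,alpha=1.6);c=c[int(6*72):]
w=grab('wrist','w2');c2=np.zeros((576-0,1),np.uint8)
cv2.imwrite('pics/c3.png',np.vstack([cv2.cvtColor(np.pad(c,((0,0),(0,800-c.shape[1]))),cv2.COLOR_GRAY2BGR),np.pad(cv2.resize(w[:300,:,::-1],(512,300)),((0,0),(0,288),(0,0)))]))
E
```

```text
[ 0.96  0.02 -0.52  2.22 -0.83  0.36 -0.44] 0.11142287367009675 [ 0.5459412  -0.19776949  0.1701983 ]
```

View pics/c3.png

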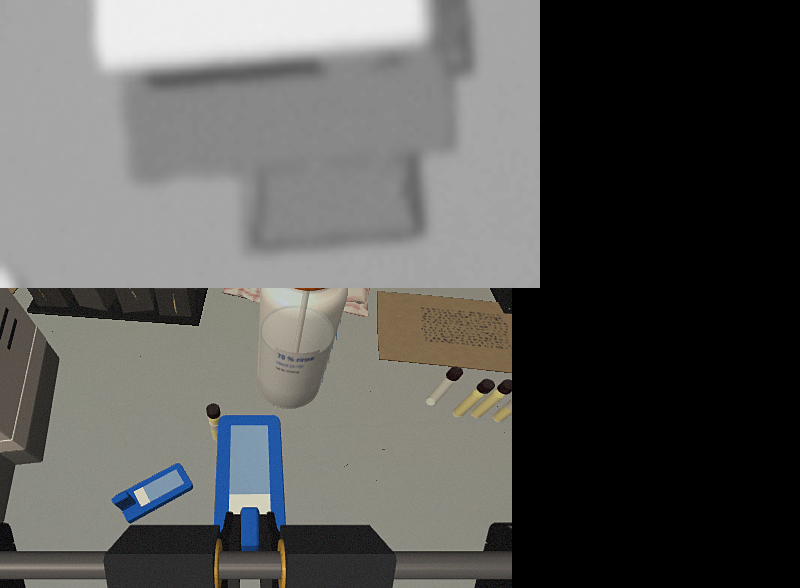

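c3 shows the visor's front corners at top-view pixels (162.1,176.9) and (214.9,171.6), and the bed's front corners at (180.7,188.2) and (210.1,185.7). The wrist view shows the cassette held level and straight in the fingers.

```bash
python3 - <<'E'
from h import *
C=cam('top')
v=onz(C,[[162.1,176.5],[214.9,171.2]],.116);b=onz(C,[[180.7,187.8],[210.1,185.3]],.033)
for p,off in((v,.044),(b,.065)):
    d=p[0]-p[1];a=np.arctan2(-d[0],d[1]);print(p,np.linalg.norm(d),np.degrees(a),p.mean(0)[:2]+off*np.array([np.cos(a),np.sin(a)]))
a=np.radians(6.1);print('roof based',np.array([.759,.0892])-.075*np.array([np.cos(a),np.sin(a)]))
# visible side lines of the bed
print(onz(C,[[182,174],[180.7,187.8],[209,173],[210.1,185.3]],.037))
E
```

```text
[[0.6410523  0.13212112 0.116     ]
 [0.65471298 0.01711061 0.116     ]] 0.11581896341991009 6.773724548289779 [0.69157551 0.0798056 ]
[[0.62284149 0.10560093 0.033     ]
 [0.63001612 0.03609304 0.033     ]] 0.0698771971913925 5.893220311688269 [0.69108527 0.07752085]
roof based [0.68442465 0.08123019]
[[0.65532668 0.10280871 0.037     ]
 [0.62256232 0.10488447 0.037     ]
 [0.65882898 0.03899779 0.037     ]
 [0.62970922 0.03564528 0.037     ]]
```

```bash
python3 - <<'E'
import re
t=open('kin.py').read()
t=t.replace("[1.42639853,.31349835,-.9910053,2.29502392,-1.55448371,.09598854,.4782387]]","[1.42639853,.31349835,-.9910053,2.29502392,-1.55448371,.09598854,.4782387],[1.157,.255,-.751,2.27,-1.204,.127,.053],QN]")
t=t.replace("[.5369,-.2051,.0851]]","[.5369,-.2051,.0851],[.5447,-.1973,.0794],PN]").replace("[2.919,-.032,1.154]]","[2.919,-.032,1.154],[2.947,-.026,1.074],RN]")
t=t.replace("import itertools","import itertools\nS=ctrl.get_state();QN,PN,RN=S['joint_positions'],S['position'],S['tool_rot']")
t=t.replace("(0,[2]),(1,[0]),(3,[0,2]),(4,[0]),(5,[2]),(6,[0,2])","(0,[2]),(1,[0,1]),(3,[0,1,2]),(4,[0,1]),(5,[2]),(6,[0,1,2])").replace("lam=1e-4","lam=1e-5")
open('kin.py','w').write(t)
E
python3 - <<'E'
from kin import *
print(L.round(4),(A@L-Pp.ravel()).round(4))
f=np.array([.691,.079]);u=np.array([np.cos(np.radians(6.2)),np.sin(np.radians(6.2))])
for d,z in((.145,.113),(.105,.113),(.105,.064),(.095,.064),(.06,.064),(.03,.064)):
  P=np.r_[f-u*d,z];print(P.round(3))
  for lean in(35,38,40,43):
    out=[ik(pose(P,6.2,lean,.01),q0) for q0 in(QN,np.array([-.1,.2,0,2.1,0,.3,-1.5]))]
    print('  ',lean,[(round(o[0],1),round(o[1],2),o[2].round(2).tolist()) for o in out])
E
```

```text
[ 2.467e-01  2.000e-04 -1.680e-02  1.400e-03 -4.500e-03  4.671e-01
 -2.100e-03 -4.500e-03  5.116e-01  3.000e-04 -6.000e-04  2.974e-01] [ 0.      0.      0.      0.      0.      0.      0.0001  0.0001  0.0001
 -0.0001 -0.0001 -0.0002 -0.     -0.      0.    ]
[0.547 0.063 0.113]
   35 [(np.float64(0.0), np.float64(0.0), [1.1, -0.3, -1.16, 2.32, -0.72, 0.4, -0.99]), (np.float64(0.0), np.float64(0.0), [-0.06, -0.15, -0.13, 2.35, 0.09, 0.33, -1.74])]
   38 [(np.float64(0.0), np.float64(0.0), [1.01, -0.29, -1.09, 2.36, -0.8, 0.32, -0.92]), (np.float64(0.0), np.float64(0.0), [-0.02, -0.16, -0.17, 2.39, 0.11, 0.25, -1.76])]
   40 [(np.float64(0.0), np.float64(0.0), [0.94, -0.27, -1.03, 2.39, -0.85, 0.27, -0.86]), (np.float64(0.0), np.float64(0.0), [0.02, -0.17, -0.21, 2.42, 0.12, 0.2, -1.77])]
   43 [(np.float64(0.0), np.float64(0.0), [0.79, -0.25, -0.91, 2.43, -0.97, 0.17, -0.74]), (np.float64(0.0), np.float64(0.0), [0.23, -0.18, -0.41, 2.45, -0.09, 0.11, -1.58])]
[0.587 0.068 0.113]
   35 [(np.float64(0.0), np.float64(0.0), [1.27, -0.1, -1.38, 2.24, -0.26, 0.32, -1.38]), (np.float64(0.0), 
[... 2699 characters left out ...]
1 0.076 0.064]
   35 [(np.float64(0.0), np.float64(0.0), [-0.24, 0.18, 0.07, 2.15, 0.13, 0.21, -1.75]), (np.float64(0.0), np.float64(0.0), [-0.26, 0.18, 0.1, 2.15, 0.1, 0.21, -1.73])]
   38 [(np.float64(0.0), np.float64(0.0), [-0.54, 0.17, 0.39, 2.2, -0.17, 0.12, -1.48]), (np.float64(0.0), np.float64(0.0), [-0.35, 0.17, 0.19, 2.19, 0.11, 0.12, -1.74])]
   40 [(np.float64(0.0), np.float64(0.0), [-0.08, 0.17, -0.11, 2.21, 0.75, 0.09, -2.36]), (np.float64(0.0), np.float64(0.0), [-0.08, 0.17, -0.11, 2.21, 0.75, 0.09, -2.36])]
   43 [(np.float64(0.6), np.float64(2.27), [0.06, 0.18, -0.25, 2.22, 1.09, 0.09, -2.69]), (np.float64(0.6), np.float64(2.27), [0.06, 0.18, -0.25, 2.22, 1.09, 0.09, -2.69])]
```

Now the fit is exact. A 40° lean would put J6 on its limit at the slot, and 37° leaves margin. I'll set the cassette back where it was and re-grip at 37°, slightly further back on the fin.

>>> {"op": "drive_tool", "data": {
  "motion": [
    [[-1.3, 0, 1.5], [0, 0, 0], -1],
    [[-1.3, 0, 1.5], [0, 0, 0], -1],
    [[-1.3, 0, 1.5], [0, 0, 0], -1],
    [[-1.3, 0, 1.5], [0, 0, 0], -1],
    [[-0.6, 0, 0.75], [0, 0, 0], -1],
    [[0, 0, 0], [0, 0, 0], -1],
    [[0, 0, 0], [0, 0, 0], -0.4],
    [[0, 0, 0], [0, 0, 0], -0.4],
    [[0, 0, 0], [0, 0, 0], -0.4],
    [[0, 0, 0], [0, 0, 0], -0.4]
  ]
}}

```text
time: 7.0
position: [0.5444, -0.1972, 0.0798]
tool_rot: [2.947, -0.026, 1.074]
ft_force: [0.3, 0.3, -0.0]
grip_width: 0.293
grip_force: 0.0
```

```bash
python3 - <<'E'
from h import *
s=ctrl.get_state();T=cur(s);print(T[:3,3]+T[:3,2]*.061,s['joint_positions'].round(3),s['ft_force'],s['grip_width'])
plan(pose([.582,-.1979,.033],-1,37,.010),3)
E
```

```text
[ 0.58363424 -0.19789128  0.03314144] [ 1.09   0.238 -0.679  2.272 -1.269  0.146  0.105] [ 0.27226522  0.25624763 -0.03331386] 0.2933015306812404
3 rows of cm [ 0.063 -0.    -0.03 ] deg [-0.013 -1.02  -0.006]
```

>>> {"op": "drive_tool", "data": {
  "motion": [
    [[0.06, 0, -0.03], [0, -1.0, 0], -0.4],
    [[0.06, 0, -0.03], [0, -1.0, 0], -0.4],
    [[0.06, 0, -0.03], [0, -1.0, 0], -0.4],
    [[0, 0, 0], [0, 0, 0], -0.4],
    [[0, 0, 0], [0, 0, 0], -1],
    [[0, 0, 0], [0, 0, 0], -1],
    [[0, 0, 0], [0, 0, 0], -1],
    [[0, 0, 0], [0, 0, 0], -1],
    [[0, 0, 0], [0, 0, 0], -1],
    [[0, 0, 0], [0, 0, 0], -1]
  ],
  "force": 45
}}

```text
time: 8.25
position: [0.5451, -0.1973, 0.0815]
tool_rot: [2.974, -0.027, 0.997]
ft_force: [0.4, -0.2, -0.6]
grip_width: 0.107
grip_force: 45.0
```

```bash
python3 - <<'E'
from h import *
from kin import ik
s=ctrl.get_state();T=cur(s);print(s['joint_positions'].round(3),s['grip_width'],s['grip_force']);np.save('grasp.npy',T)
# cassette pose at grasp: origin (.627,-.1985,0), yaw -1
c=np.radians(-1);G=np.eye(4);G[:3,:3]=R.from_euler('z',c).as_matrix();G[:3,3]=[.627,-.1985,0]
rel=np.linalg.inv(G)@T;np.save('rel.npy',rel);print(rel.round(3))
f=np.array([.691,.079]);a=np.radians(6.2);u=np.array([np.cos(a),np.sin(a)])
def cas(nose,z):
    H=np.eye(4);H[:3,:3]=R.from_euler('z',a).as_matrix();H[:3,3]=np.r_[f+u*(nose-.052),z];return H@rel
q=s['joint_positions']
up=T.copy();up[2,3]+=.09
plan(cas(-.06,.085),10,up)
for n,z in((-.06,.085),(-.015,.075),(-.015,.034),(.02,.031),(.06,.031)):
    o=ik(cas(n,z),q);q=o[2];print(n,z,o[0].round(1),o[1].round(2),q.round(2))
E
```

```text
[ 0.863  0.2   -0.457  2.249 -0.963  0.199 -0.245] 0.1068524241753601 44.997618198394775
[[ 0.798 -0.     0.602 -0.082]
 [-0.001 -1.     0.001 -0.   ]
 [ 0.602 -0.001 -0.798  0.081]
 [ 0.     0.     0.     1.   ]]
10 rows of cm [-0.326 -2.569 -0.18 ] deg [ 0.434 -0.001 -0.575]
-0.06 0.085 0.0 0.0 [ 0.89 -0.3  -0.97  2.38 -0.7   0.35 -1.01]
-0.015 0.075 0.0 0.0 [ 1.25 -0.17 -1.35  2.29 -0.55  0.28 -1.12]
-0.015 0.034 0.0 0.0 [ 0.74  0.05 -0.93  2.33  0.53  0.16 -2.13]
0.02 0.031 0.0 0.0 [ 0.57  0.14 -0.77  2.26  0.78  0.19 -2.35]
0.06 0.031 0.0 0.0 [ 0.48  0.22 -0.7   2.17  0.87  0.22 -2.42]
```

>>> {"op": "drive_tool", "data": {
  "motion": [
    [[0.6, 0, -0.8], [0, 0, 0], -1],
    [[1.2, 0, -1.6], [0, 0, 0], -1],
    [[1.2, 0, -1.6], [0, 0, 0], -1],
    [[1.2, 0, -1.6], [0, 0, 0], -1],
    [[1.2, 0, -1.6], [0, 0, 0], -1]
  ]
}}

```text
time: 8.88
position: [0.5446, -0.197, 0.1719]
tool_rot: [2.975, -0.026, 0.996]
ft_force: [-0.6, 0.0, -1.5]
grip_width: 0.111
grip_force: 45.0
```

>>> {"op": "drive_tool", "data": {
  "motion": [
    [[-0.33, -2.6, -0.18], [0.43, 0, -0.57], -1],
    [[-0.33, -2.6, -0.18], [0.43, 0, -0.57], -1],
    [[-0.33, -2.6, -0.18], [0.43, 0, -0.57], -1],
    [[-0.33, -2.6, -0.18], [0.43, 0, -0.57], -1],
    [[-0.33, -2.6, -0.18], [0.43, 0, -0.57], -1],
    [[-0.33, -2.6, -0.18], [0.43, 0, -0.57], -1],
    [[-0.33, -2.6, -0.18], [0.43, 0, -0.57], -1],
    [[-0.33, -2.6, -0.18], [0.43, 0, -0.57], -1],
    [[-0.33, -2.6, -0.18], [0.43, 0, -0.57], -1],
    [[-0.33, -2.6, -0.18], [0.43, 0, -0.57], -1],
    [[0, 0, 0], [0, 0, 0], -1]
  ]
}}

```text
time: 10.25
position: [0.497, 0.0625, 0.166]
tool_rot: [-2.942, -0.163, -0.985]
ft_force: [-0.1, 0.0, -1.2]
grip_width: 0.109
grip_force: 45.0
```

```bash
cat >> h.py <<'E'
def casnow(T=None):
    return (cur() if T is None else T)@np.linalg.inv(np.load('rel.npy'))
def cas(f,deg,nose,z):
    a=np.radians(deg);H=np.eye(4);H[:3,:3]=R.from_euler('z',a).as_matrix()
    H[:3,3]=np.r_[np.array(f)+np.array([np.cos(a),np.sin(a)])*(nose-.052),z];return H@np.load('rel.npy')
E
python3 - <<'E'
from h import *
s=ctrl.get_state();H=casnow(cur(s));print(H.round(4),s['joint_positions'].round(2),s['ft_force'],s['grip_width'])
im=grab('wrist','w3');np.save('w3T.npy',cur(s))
C=cam('wrist',s)
a=np.radians(6.2);u=np.array([np.cos(a),np.sin(a)]);n=np.array([-u[1],u[0]]);f=np.array([.691,.079])
for q in((-.065,.0255,.037),(-.065,-.0255,.037),(0,.0255,.037),(0,-.0255,.037)):print(q,proj(C,[np.r_[f+u*q[0]+n*q[1],q[2]]]).round(1))
print('nose corners',proj(C,(H@np.array([[.052,.017,.012,1],[.052,-.017,.012,1]]).T).T[:,:3]).round(1))
E
```

```text
[[ 9.938e-01 -1.108e-01  5.000e-04  5.784e-01]
 [ 1.108e-01  9.938e-01  1.500e-03  7.170e-02]
 [-7.000e-04 -1.400e-03  1.000e+00  8.450e-02]
 [ 0.000e+00  0.000e+00  0.000e+00  1.000e+00]] [ 0.64 -0.24 -0.78  2.38 -0.43  0.31 -1.27] [-0.10316732  0.02796697 -1.22712166] 0.10933832341339204
(-0.065, 0.0255, 0.037) [[225.3 160.7]]
(-0.065, -0.0255, 0.037) [[281.3 160.9]]
(0, 0.0255, 0.037) [[227.3 101.2]]
(0, -0.0255, 0.037) [[279.1 101.3]]
nose corners [[224.  119.5]
 [270.5 119.5]]
```

View pics/w3.png

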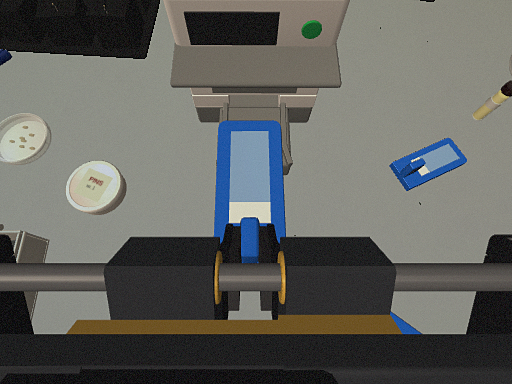

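w3 shows the cassette nose at row 121, columns 219–281. The visor's front edge is at rows 82–87, columns 172–340, and the rails' tops are near columns 226 and 286 under the nose. I'll enlarge it for exact lateral alignment.

```bash
python3 - <<'E'
import cv2
im=cv2.imread('pics/w3.png')[80:180,200:310]
cv2.imwrite('pics/w3c.png',cv2.convertScaleAbs(cv2.resize(im,(660,600),interpolation=cv2.INTER_CUBIC),alpha=1.3))
E
```

```text
(no output)
```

View pics/w3c.png

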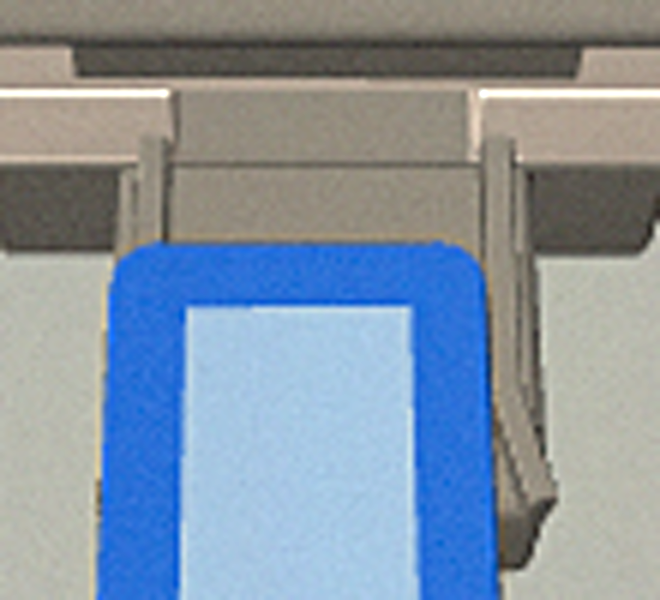

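```bash
python3 - <<'E'
from h import *
s=ctrl.get_state();T=np.load('w3T.npy');K,_,_=cam('wrist',s);M=T@ctrl.calibration('wrist')['tool_from_camera'];C=(K,M[:3,3],M[:3,:3])
px=lambda P:[[200+(x+.5)/6-.5,80+(y+.5)/6-.5] for x,y in P]
H=casnow(T);loc=lambda p:((np.linalg.inv(H)@np.c_[p,np.ones(len(p))].T).T[:,:3]*1000).round(1)
print('floor/rails at face',loc(onz(C,px([(166,162),(482,162)]),.030)))
print('slot top edge?',loc(onz(C,px([(174,90),(474,90)]),.047)))
print('visor',loc(onz(C,[[172,86.5],[340,86.8]],.111)))
print('cassette L,R',loc(onz(C,px([(113,290),(97,590),(487,290),(497,590),(300,243)]),.0845+.012)))
E
```

```text
floor/rails at face [[111.7  20.9 -54.4]
 [111.7 -32.1 -54.4]]
slot top edge? [[112.9  18.4 -37.4]
 [112.9 -29.3 -37.4]]
visor [[ 69.6  53.1  26.7]
 [ 69.3 -65.6  26.5]]
cassette L,R [[ 44.8  20.8  12.1]
 [  5.6  21.2  12.1]
 [ 44.8 -24.3  12. ]
 [  5.6 -24.   12. ]
 [ 51.5  -1.7  12.1]]
```

Cassette frame: slot centre y = -5.6 mm, cassette centre y = -1.7 mm, face 60 mm ahead of the nose, and the visor edge gives a reader yaw of about 6.36°. I'll update and plan the descent.

```bash
python3 - <<'E'
from h import *
from kin import ik
T=np.load('w3T.npy');H=casnow(T)
D=np.eye(4);D[:3,:3]=R.from_euler('z',-.4,degrees=True).as_matrix();D[:3,3]=[0,-.0014,0]
f=(H@[.1122,-.0057,0,1])[:3];np.save('f.npy',f[:2]);print(f)
np.save('rel.npy',np.linalg.inv(H@D)@T)
f=f[:2];W=[(-.022,.078),(-.012,.036),(.010,.033)]
q=ctrl.get_state()['joint_positions'];T0=cur()
for (n,z),N in zip(W,(4,6,3)):
    T1=cas(f,6.3,n,z);o=ik(T1,q);q=o[2];print(o[0].round(1),o[1].round(2),q.round(2));plan(T1,N,T0);T0=T1
E
```

```text
[0.69050306 0.07846447 0.08438837]
0.0 0.0 [ 0.76 -0.11 -0.9   2.31 -0.22  0.26 -1.43]
4 rows of cm [0.655 0.09  0.704] deg [ 0.081  0.001 -0.084]
0.0 0.0 [ 0.56  0.04 -0.74  2.32  0.39  0.16 -2.  ]
6 rows of cm [-0.289  0.002  0.659] deg [-0.  0. -0.]
0.0 0.0 [ 0.46  0.09 -0.65  2.28  0.57  0.16 -2.16]
3 rows of cm [0.525 0.005 0.522] deg [-0.  0. -0.]
```

>>> {"op": "drive_tool", "data": {
  "motion": [
    [[0.65, 0.09, 0.7], [0.1, 0, -0.1], -1],
    [[0.65, 0.09, 0.7], [0.1, 0, -0.1], -1],
    [[0.65, 0.09, 0.7], [0.1, 0, -0.1], -1],
    [[0.65, 0.09, 0.7], [0, 0, 0], -1],
    [[-0.29, 0, 0.66], [0, 0, 0], -1],
    [[-0.29, 0, 0.66], [0, 0, 0], -1],
    [[-0.29, 0, 0.66], [0, 0, 0], -1],
    [[-0.29, 0, 0.66], [0, 0, 0], -1],
    [[0, 0, 0], [0, 0, 0], -1]
  ]
}}

```text
time: 11.42
position: [0.5425, 0.0614, 0.1311]
tool_rot: [-2.937, -0.164, -0.983]
ft_force: [0.6, -0.5, -1.1]
grip_width: 0.112
grip_force: 45.0
```

```bash
cat > st.py <<'E'
from h import *
s=ctrl.get_state();H=casnow(cur(s));f=np.load('f.npy');a=np.radians(6.3);d=(H@[.052,0,0,1])[:2]-f
e=R.from_matrix(R.from_euler('z',-a).as_matrix()@H[:3,:3]).as_rotvec(degrees=True)
F=R.from_euler('z',-a).apply(s['ft_force'])
print('t',s['time'],'nose depth %.1f lat %.1f z %.1f mm'%(1e3*(d@[np.cos(a),np.sin(a)]),1e3*(d@[-np.sin(a),np.cos(a)]),1e3*H[2,3]),'rot',e.round(2),'F',F.round(1),s['joint_positions'].round(2))
E
cat st.py > /dev/null; python3 st.py; python3 - <<'E'
from h import *
plan(cas(np.load('f.npy'),6.3,-.012,.034),2)
E
```

```text
t 11.425 nose depth -15.1 lat -1.6 z 49.6 mm rot [ 0.17  0.02 -0.21] F [ 0.6 -0.6 -1.1] [ 0.94  0.01 -1.1   2.31  0.17  0.18 -1.78]
2 rows of cm [-0.35  -0.063  0.717] deg [-0.006  0.01  -0.134]
```

>>> {"op": "drive_tool", "data": {
  "motion": [
    [[-0.25, -0.06, 0.5], [0, 0, -0.13], -1],
    [[-0.25, -0.06, 0.5], [0, 0, -0.13], -1],
    [[-0.2, 0, 0.4], [0, 0, 0], -1],
    [[0, 0, 0], [0, 0, 0], -1],
    [[0, 0, 0], [0, 0, 0], -1]
  ]
}}

```text
time: 12.05
position: [0.5452, 0.0637, 0.1166]
tool_rot: [-2.939, -0.174, -0.986]
ft_force: [-0.6, 0.0, -1.1]
grip_width: 0.114
grip_force: 45.0
```

```bash
python3 st.py; python3 - <<'E'
from h import *
im=grab('wrist','w4')[60:180,180:330,::-1]
cv2.imwrite('pics/w4c.png',cv2.convertScaleAbs(cv2.resize(im,(750,600),interpolation=cv2.INTER_CUBIC),alpha=1.3))
plan(cas(np.load('f.npy'),6.3,-.012,.033),1)
E
```

```text
t 12.05 nose depth -12.0 lat 0.7 z 35.2 mm rot [-0.09 -0.05  0.06] F [-0.6  0.1 -1.1] [ 0.83  0.07 -1.01  2.32  0.55  0.16 -2.13]
1 rows of cm [-0.116  0.072  0.178] deg [ 0.044 -0.055  0.106]
```

View pics/w4c.png

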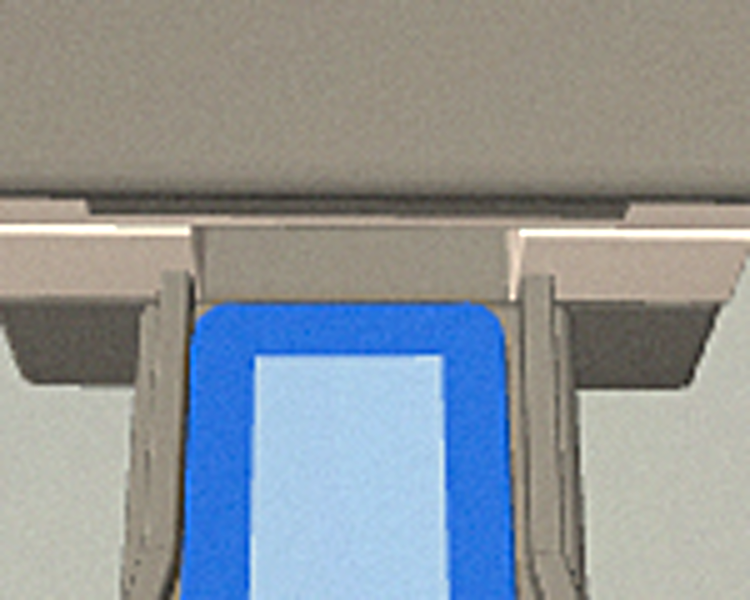

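w4c shows the nose between the rails: the left gap is about 0 px and the right gap about 16 crop px (504→523). I'll shift about 1 mm right, lower, and start forward.

>>> {"op": "drive_tool", "data": {
  "motion": [
    [[0, 0.1, 0], [0, 0, 0], -1],
    [[-0.15, 0.0, 0.2], [0, 0, 0], -1],
    [[0.4, 0, 0.3], [0, 0, 0], -1],
    [[0.4, 0, 0.3], [0, 0, 0], -1],
    [[0.4, 0, 0.3], [0, 0, 0], -1],
    [[0, 0, 0], [0, 0, 0], -1]
  ]
}}

```text
time: 12.85
position: [0.5602, 0.0646, 0.114]
tool_rot: [-2.939, -0.174, -0.986]
ft_force: [0.1, 1.0, -1.7]
grip_width: 0.111
grip_force: 45.0
```

```bash
python3 st.py; python3 -c "
from h import *
plan(cas(np.load('f.npy')+[0,-.0004],6.3,.020,.0315),4)"
```

```text
t 12.85 nose depth 3.0 lat 0.1 z 32.6 mm rot [-0.09 -0.04  0.09] F [ 0.2  1.  -1.7] [ 0.73  0.11 -0.92  2.29  0.7   0.18 -2.27]
4 rows of cm [0.324 0.013 0.276] deg [ 0.005 -0.011  0.031]
```

>>> {"op": "drive_tool", "data": {
  "motion": [
    [[0.32, 0.02, 0.28], [0, 0, 0.03], -1],
    [[0.32, 0.02, 0.28], [0, 0, 0.03], -1],
    [[0.32, 0.01, 0.28], [0, 0, 0.03], -1],
    [[0.32, 0, 0.28], [0, 0, 0], -1],
    [[0, 0, 0], [0, 0, 0], -1]
  ]
}}

```text
time: 13.48
position: [0.5771, 0.0663, 0.1126]
tool_rot: [-2.938, -0.172, -0.985]
ft_force: [-0.8, -0.2, -1.0]
grip_width: 0.111
grip_force: 45.0
```

```bash
python3 st.py
```

```text
t 13.475 nose depth 19.9 lat -0.2 z 31.1 mm rot [-0.03 -0.03  0.02] F [-0.8 -0.1 -1. ] [ 0.65  0.15 -0.85  2.25  0.8   0.19 -2.35]
```

>>> {"op": "drive_tool", "data": {
  "motion": [
    [[0.24, 0, 0.18], [0, 0, 0], -1],
    [[0.24, 0, 0.18], [0, 0, 0], -1],
    [[0.24, 0, 0.18], [0, 0, 0], -1],
    [[0.24, 0, 0.18], [0, 0, 0], -1],
    [[0, 0, 0], [0, 0, 0], -1]
  ]
}}

```text
time: 14.1
position: [0.5889, 0.0674, 0.1125]
tool_rot: [-2.939, -0.172, -0.985]
ft_force: [1.0, -1.0, -3.0]
grip_width: 0.11
grip_force: 45.0
```

```bash
python3 st.py
```

```text
t 14.1 nose depth 31.7 lat -0.4 z 31.0 mm rot [-0.04 -0.02  0.  ] F [ 0.8 -1.1 -3. ] [ 0.62  0.18 -0.82  2.23  0.84  0.21 -2.39]
```

>>> {"op": "drive_tool", "data": {
  "motion": [
    [[0.24, 0, 0.18], [0, 0, 0], -1],
    [[0.24, 0, 0.18], [0, 0, 0], -1],
    [[0.24, 0, 0.18], [0, 0, 0], -1],
    [[0.24, 0, 0.18], [0, 0, 0], -1],
    [[0.16, 0, 0.12], [0, 0, 0], -1],
    [[0, 0, 0], [0, 0, 0], -1]
  ]
}}

```text
time: 14.85
position: [0.6031, 0.0692, 0.1129]
tool_rot: [-2.938, -0.172, -0.986]
ft_force: [1.0, -0.3, -2.6]
grip_width: 0.11
grip_force: 45.0
```

```bash
python3 st.py
```

```text
t 14.85 nose depth 46.1 lat -0.2 z 31.5 mm rot [-0.03 -0.06  0.01] F [ 0.9 -0.4 -2.6] [ 0.59  0.21 -0.8   2.2   0.88  0.22 -2.41]
```

>>> {"op": "drive_tool", "data": {
  "motion": [
    [[0.08, 0, 0.06], [0, 0, 0], -1],
    [[0.08, 0, 0.06], [0, 0, 0], -1],
    [[0.08, 0, 0.06], [0, 0, 0], -1]
  ]
}}

```text
time: 15.22
position: [0.6055, 0.0694, 0.1126]
tool_rot: [-2.939, -0.172, -0.985]
ft_force: [-1.3, -0.2, -1.6]
grip_width: 0.112
grip_force: 45.0
```

>>> {"op": "drive_tool", "data": {
  "motion": [
    [[0.08, 0, 0.06], [0, 0, 0], -1],
    [[0.04, 0, 0.03], [0, 0, 0], -1]
  ]
}}

```text
time: 15.48
position: [0.6071, 0.0696, 0.1126]
tool_rot: [-2.939, -0.172, -0.985]
ft_force: [-1.8, -0.5, -1.5]
grip_width: 0.11
grip_force: 45.0
```

>>> {"op": "drive_tool", "data": {
  "motion": [
    [[0.04, 0, 0.03], [0, 0, 0], -1],
    [[0.04, 0, 0.03], [0, 0, 0], -1],
    [[0.04, 0, 0.03], [0, 0, 0], -1]
  ]
}}

```text
time: 15.85
position: [0.6085, 0.0698, 0.1126]
tool_rot: [-2.939, -0.172, -0.985]
ft_force: [-2.3, 0.6, -0.8]
grip_width: 0.112
grip_force: 45.0
```

>>> {"op": "drive_tool", "data": {
  "motion": [
    [[0.04, 0, 0.03], [0, 0, 0], -1],
    [[0.04, 0, 0.03], [0, 0, 0], -1],
    [[0.04, 0, 0.03], [0, 0, 0], -1]
  ]
}}

```text
time: 16.23
position: [0.6101, 0.07, 0.1127]
tool_rot: [-2.939, -0.172, -0.985]
ft_force: [-1.6, 0.0, -0.7]
grip_width: 0.105
grip_force: 45.0
```

>>> {"op": "drive_tool", "data": {
  "motion": [
    [[0.04, 0, 0.03], [0, 0, 0], -1],
    [[0.04, 0, 0.03], [0, 0, 0], -1],
    [[0.04, 0, 0.03], [0, 0, 0], -1]
  ]
}}

```text
time: 16.6
position: [0.6116, 0.0701, 0.1127]
tool_rot: [-2.939, -0.172, -0.985]
ft_force: [-2.3, -0.3, -0.6]
grip_width: 0.109
grip_force: 45.0
```

>>> {"op": "drive_tool", "data": {
  "motion": [
    [[0.04, 0, 0.03], [0, 0, 0], -1],
    [[0.04, 0, 0.03], [0, 0, 0], -1],
    [[0.04, 0, 0.03], [0, 0, 0], -1]
  ]
}}

```text
time: 16.98
position: [0.6119, 0.0704, 0.1119]
tool_rot: [-2.94, -0.172, -0.983]
ft_force: [-11.6, -0.3, 5.8]
grip_width: 0.111
grip_force: 45.0
```

>>> {"op": "drive_tool", "data": {
  "motion": [
    [[0, 0, 0], [0, 0, 0], -1]
  ]
}}

```text
time: 17.1
position: [0.6119, 0.0705, 0.112]
tool_rot: [-2.94, -0.172, -0.983]
ft_force: [-9.2, -0.6, 3.4]
grip_width: 0.115
grip_force: 45.0
```

```bash
python3 st.py
```

```text
t 17.1 nose depth 54.8 lat 0.0 z 30.3 mm rot [-0.09  0.09  0.01] F [-9.2  0.4  3.4] [ 0.57  0.23 -0.78  2.18  0.9   0.23 -2.43]
```

>>> {"op": "drive_tool", "data": {
  "motion": [
    [[0.04, 0, 0.01], [0, 0, 0], -1]
  ]
}}

```text
time: 17.23
position: [0.6119, 0.0705, 0.1119]
tool_rot: [-2.941, -0.173, -0.982]
ft_force: [-13.1, -0.7, 4.4]
grip_width: 0.108
grip_force: 45.0
```

>>> {"op": "drive_tool", "data": {
  "motion": [
    [[0, 0, 0], [0, 0, 0], -0.3],
    [[0, 0, 0], [0, 0, 0], -0.3],
    [[0, 0, 0], [0, 0, 0], -0.3],
    [[0, 0, 0], [0, 0, 0], -0.3],
    [[0, 0, 0], [0, 0, 0], -0.3],
    [[0, 0, 0], [0, 0, 0], -0.3]
  ]
}}

```text
time: 17.98
position: [0.6134, 0.0704, 0.1128]
tool_rot: [-2.939, -0.172, -0.985]
ft_force: [0.4, 0.6, -1.3]
grip_width: 0.349
grip_force: 0.0
```

```bash
python3 st.py
```

```text
t 17.975 nose depth 56.5 lat -0.2 z 31.4 mm rot [-0.05 -0.02  0.01] F [ 0.5  0.6 -1.3] [ 0.57  0.23 -0.78  2.17  0.9   0.23 -2.43]
```

>>> {"op": "drive_tool", "data": {
  "motion": [
    [[0, 0, -0.5], [0, 0, 0], -0.3],
    [[0, 0, -1.5], [0, 0, 0], -0.3],
    [[0, 0, -2], [0, 0, 0], -0.3],
    [[0, 0, -2], [0, 0, 0], -0.3],
    [[0, 0, -2], [0, 0, 0], -0.3],
    [[0, 0, -2], [0, 0, 0], -0.3],
    [[0, 0, 0], [0, 0, 0], -0.3]
  ]
}}

```text
time: 18.85
position: [0.5607, 0.0606, 0.1797]
tool_rot: [-2.954, -0.166, -0.975]
ft_force: [-0.2, -1.1, -0.8]
grip_width: 0.352
grip_force: 0.0
```

```bash
python3 - <<'E'
from h import *
s=ctrl.get_state();print(s['time'],s['position'],s['ft_force']);C=cam('wrist',s)
im=grab('wrist','w5')
m=cv2.inRange(cv2.cvtColor(im,cv2.COLOR_RGB2HSV),(95,90,40),(130,255,255))
f=np.load('f.npy');u=np.array([np.cos(.11),np.sin(.11)])
# fin top back edge expected for nose depth 55 mm
for d in(.053,.055,.057):print(d,proj(C,[np.r_[f+u*(d-.104),.072],np.r_[f+u*(d-.104),.042]]).round(1))
cv2.imwrite('pics/w5c.png',cv2.resize(im[100:300,150:380,::-1],None,fx=2.6,fy=2.6))
E
```

```text
18.85 [0.56073287 0.0605577  0.17971262] [-0.19858391 -1.09586562 -0.84098623]
0.053 [[242.  204.3]
 [242.6 214.6]]
0.055 [[242.  201.9]
 [242.6 212.4]]
0.057 [[242.1 199.5]
 [242.6 210.2]]
```

View pics/w5c.png

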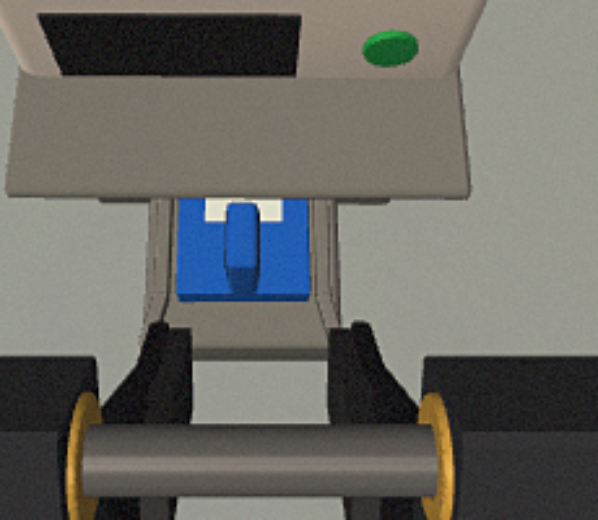

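w5c shows the cassette flat between the rails. Its tail top edge is at row 212.7, which means the nose is about 55 mm deep, matching the depth where contact was felt. The gripper is clear.

```bash
python3 -c "
from bench import ctrl
print(ctrl.close_job())"
```

```text
the job is handed in; nothing more can be done
None
```

The blue cassette is home in the reader, lying flat with its nose about 55 mm deep against the stop (peak reading about 13 N), released with the gripper clear, and the job was handed in at about 19 s.

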